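# Fit the punch in the flatbed cutter's head and hold it seated

### The arm

A 7-joint arm with a two-finger parallel gripper is mounted at the origin on the work surface. World frame = base frame: x ahead of the robot, y to its left, z up, the work surface at z = 0. Lengths are in m, angles in rad, forces in N, time in s.
With the tool pointing down it reaches from about 0.4 to 0.85 m from the base axis. Payload 6.9 kg.
Tool frame: the origin (TCP) lies midway between the tips of the shut fingers; the grasp point (between the pads) lies 19 mm behind it; z points along the fingers, y is the line along which they close (so a half turn about z gives the same grasp; the last joint's range is limited). The gripper opens to 85 mm and grips with 20 to 120 N. Pads are 22 mm wide; open, the fingers measure 114 mm over their backs; the gripper's body (76 mm by 85 mm) begins 54 mm behind the grasp point. The pads swing forward as they close: fully open they stand 13 mm farther back than shut.
Start: joints at [1.282, 0.507, -0.238, 1.5, 0.126, 1.149, -0.155], TCP at [0.24, -0.577, 0.231] pointing down, gripper open.
Joint ranges: [-3.08, 3.08], [-0.24, 2.05], [-1.43, 1.35], [0, 2.5], [-1.52, 4.66], [0.17, 1.96], [-2.89, 2.89]. Speed limits (rad/s): [2.39, 2.39, 3.14, 3.14, 3.14, 3.14, 3.14].

### API

Orientations are given as [roll, pitch, yaw] about the fixed x, y, z axes, in that order (R = Rz(yaw) Ry(pitch) Rx(roll)).
In Python, from workcell import env, imaging gives the robot as it stands.
- The arm moves only by the tool send_rows, never from a script. Its argument "plan" is a list of rows, each a list of 7 numbers: the shift along the tool's x, y, z in m, then the turn, a rotation vector about the tool's x, y, z in degrees, then the opening, from 0 (shut) to 1 (fully open). In form: [[x, y, z, ax, ay, az, hand], ...]. A call has exactly 5 rows; each row is the pose to reach, as a shift and turn from the pose commanded when the call began, along the tool's axes at that moment; what a row does not reach only later rows make up. A row lasts 1/12 s, in which the tool goes at most 41.7 mm and 7.16 degrees, less where a joint would pass 70% of its speed; a pose out of reach is approached as far as the arm can. A call with a gripper value outside its range is refused whole. The fingers move at their own pace and stop on an object; "newtons" is the grip in N (left out, the last holds). Time passes only in rows, so rows that repeat a pose let the fingers close, or fill a call up. It gives the time, the measured TCP pose, the force, the opening and the grip force at its end, in the units of the state.
- env.read_state(): the state, without advancing time (a new reading comes with each control period).
- imaging.grab_frame(name): name is "side" or "top" or "wrist"; returns the picture (480x640x3 uint8, blue, green, red); there is no depth.
- imaging.camera_info(name): a dict with "camera_matrix" (3x3 intrinsics, pixels), "eye" and "rotation" of the camera in the world. Camera axes: x right, y down, z forward; pixel columns grow to the right and rows downward; lengths in m; the calibration is good to about 2 mm. A picture is of the moment at which its call begins: read the wrist's pose just before it. camera_info takes no time and is no camera call; for the wrist camera it gives the pose at the moment of the call.
- env.close_job(): hands the job in; it is judged then, once.
The state is a dict: "time": time; "joint_pos": joint angles; "qd": joint speeds; "joint_efforts": joint torques, N m; "position": TCP position; "eef_rot": TCP orientation; "wrist_force": force on the tool from outside, world axes, zero at the start; "wrist_torque": the same for the moment, N m; "finger_gap": opening from 0.0 (shut) to 1.0 (fully open); "gripper_force": force on a finger pad.
Only numpy, scipy, OpenCV 4.12 (cv2) and the standard library are available. Lean on these libraries where they do the work, as an engineer would, in place of code of your own. Each camera call takes 0.05 s, during which the arm holds its last target. There are 200 camera calls.

### The job

Change the tool on the small flatbed cutter: draw the punch with the red collar straight up out of the wooden tool rack and put it into the empty socket of the tool head with its two side pins in the socket's entry slots. Push it down against the spring until the red collar is flush on the socket, turn it a quarter turn clockwise (seen from above) to the stop, and finish still gripping it and pressing it fully home, because the spring would lift it again before I have tightened the clamp screw. Leave the other tools in the rack, the screwdriver and the jar where they are.

Things in the scene. Friction and masses are not known exactly. Their poses are not given: they have to be found in the camera images.
- punch: the punch tool to fit, upright, 104 mm tall, 0.2 kg. Origin: centre of its lower end, z up its axis. From below: tube 10 mm across (z 0 to 15 mm), steel barrel 24 mm across with chamfered foot (z 15 to 55), RED collar 40 mm across (z 55 to 61), round grip 30 mm across (z 61 to 104) with red top. In the rack its yaw is up to 0.3 rad off the rack's. The other tools are alike but for colour
- punch_pins (a point): on the punch's axis at the level of its two bayonet pins (z 35 mm of punch, 20 mm below the collar's underside). The pins are 5 mm thick and stick out 5 mm from the barrel on both sides, along the punch's x axis; the white line over the punch's top and the two white dashes on its collar also run along x, above the pins. A half turn makes no difference
- punch_seat (a point): on the punch's axis at the underside of its red collar (z 55 mm of punch), the face that seats on the socket's rim; axes as punch
- punch_grip (a point): on the punch's axis in its knurled grip (z 84 mm of punch), 23 mm above the collar's top: where to grip; axes as punch
- head: tool head on the front of the cutter's gantry, fixed. Origin: on the upright socket axis, level with the socket's flat rim, 105 mm above the bench; z up, x back to the beam. Socket: bore 26 mm, open below, in a black sleeve 50 mm across. Nothing near stands above the rim but a black cover on the beam, 46 to 86 mm behind the axis, 26 mm high. A brass clamp screw sticks out in front, below the rim
- head_slot (a point): an entry slot in the socket's rim, 15 mm from the axis towards head +x; its twin is at -x. Each is 9 mm wide, open upward and marked by a white dash on the sleeve. The punch's x axis must lie along head x, either way round, within about 0.1 rad, to go down. Axes as head
- head_stop (a point): where a pin ends, 15 mm from the axis, 80 degrees clockwise (seen from above) of the slot, at the pins' depth of 20 mm; red dashes on the sleeve. Pins pass from the slots into the turning channel only with the collar within 2.5 mm of the rim, and stop solidly here. Near the stop the channel's roof is 3 mm higher: if let go there the punch rises 5.5 mm and stays caught
- ejector (a joint): travel of the sprung ejector ring in the socket's bore, 0 up, 0.012 m with the punch seated. It meets the barrel's foot 12 mm before the collar seats and pushes up with 3 N there, 10 N when seated
- gantry: the cutter's gantry, fixed: an aluminium beam along y, 45 mm thick, 37 to 83 mm behind the socket axis (+x), top 100 mm above the bench, with black end housings 112 mm high at y +-283 mm. Origin at bench level, in line with the socket axis in x
- cutter: the flatbed cutter's base, 440 x 600 mm, 24 mm high with its bed and side rails up to 54 mm; fixed. Origin: centre of its underside, -x to the robot
- rack: wooden tool rack, 64 x 240 mm, 75 mm high, fixed. Origin: centre of its underside; its three holes lie at y -80, 0 and +80 mm, each 36 mm (along x) by 26 mm through the 25 mm top board. The tools hang in them by their collars, pins along rack x, grips pointing up
- creaser: the creasing tool: as the punch in size and build, but with a BLUE collar and top; stays in the rack. Origin as for punch
- knife: the knife tool: as the punch in size and build, but with a YELLOW collar and top; stays in the rack. Origin as for punch
- driver: screwdriver 150 mm long with an orange handle, lying on the bench in front of the rack; stays there. Origin at the middle of its underside
- eyelets: closed jar 52 mm across and 55 mm tall with a metal lid, standing on the bench behind the rack; stays there. Origin: centre of its underside

How it is judged:
By the outcome, as a careful person would: the job done as asked, in the order asked, and still so for the second after the job is handed in, while the arm keeps its last pose, push and grip.
It also fails if it takes over 45 s, if anything falls off the work surface, if the arm or the gripper's body presses on something with over 40 N, if the wrist force passes 120 N, or if a joint passes its speed limit or range.

## Working session

There is one attempt and no reset: what is moved stays moved. The work goes in short steps, Python scripts to look and compute and a tool call to move; the robot and the scene stay as the last step left them, time stands still between calls to the robot, and variables do not carry over. Pictures are saved under pics/ and viewed, at most 13 in all, crops included, and the job is handed in when it is done.

Besides the shell and the picture viewer there is one more tool, called as name([rows], argument=value, ...), one row to a line, values as JSON. send_rows: Moves the arm, as the interface text tells. Its arguments: {"type":"object","properties":{"plan":{"type":"array","items":{"type":"array","items":{"type":"number"}}},"newtons":{"type":"number"}},"required":["plan"]}

```bash
ls; mkdir -p pics
python3 - <<'E'
from workcell import env, imaging
import cv2, numpy as np
s=env.read_state(); print(s)
for n in ("side","top"):
    cv2.imwrite(f"pics/{n}0.png",imaging.grab_frame(n)); c=imaging.camera_info(n); print(n,c)
E
```

```text
pics
{'time': 0.0, 'joint_pos': array([ 1.28150235,  0.50836927, -0.23749171,  1.50116973,  0.12568703,
        1.14889791, -0.15480157]), 'qd': array([-5.28953336e-04,  5.88737550e-05,  6.97864637e-04,  6.26239480e-04,
        1.04489085e-03, -3.17037151e-04,  5.89970936e-04]), 'joint_efforts': array([ 1.09557302e-03, -6.20591569e+01, -2.18681775e+00, -2.49648303e+01,
        1.24738662e-02,  1.20264105e-02,  3.92442405e-05]), 'position': array([ 0.24009982, -0.57647565,  0.23039628]), 'eef_rot': array([-3.13973528e+00,  3.81680668e-05,  3.94779743e-01]), 'wrist_force': array([-0.04730101,  0.8227855 ,  0.03901419]), 'wrist_torque': array([ 0.00527729, -0.00419103, -0.02445111]), 'gripper_force': 0.0, 'finger_gap': 1.0017530150639364}
side {'camera_matrix': array([[525.37319107,   0.        , 319.35309875],
       [  0.        , 525.37319107, 246.98158317],
       [  0.        ,   0.        ,   1.        ]]), 'eye': array([0.1722054 , 0.48053938, 0.67960928]), 'rotation': array([-2.34968935,  0.00779591, -2.54485048])}
top {'camera_matrix': array([[566.82036106,   0.        , 322.27337191],
       [  0.        , 566.82036106, 235.67298482],
       [  0.        ,   0.        ,   1.        ]]), 'eye': array([ 0.32797962, -0.03071852,  1.06912241]), 'rotation': array([-2.95168625,  0.01467558, -1.5547692 ])}
```

View pics/side0.png

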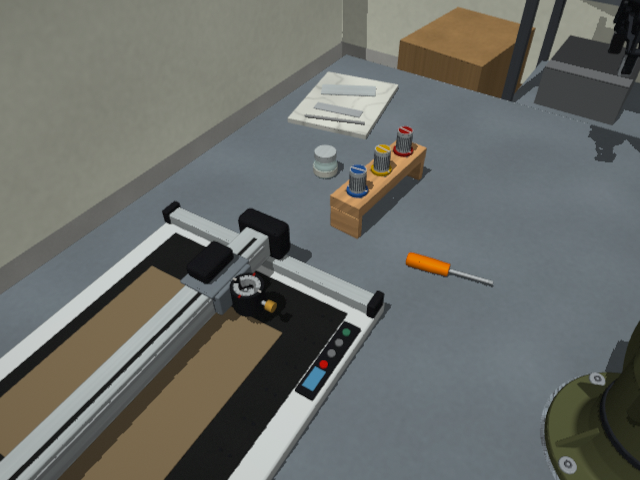

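View pics/top0.png

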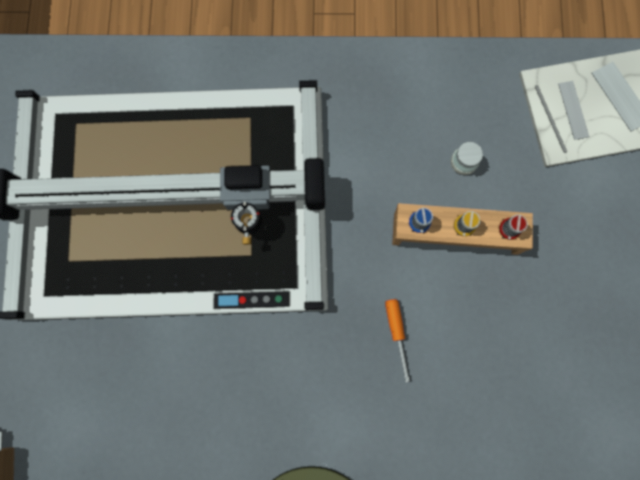

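The side view shows the punch (red) at about (404,140), at the far end of the rack, and the socket at (247,288). In the top view the punch top is at about (517,222) and the socket at (245,217), with the screwdriver and jar clear of both.

```bash
cat > h.py <<'E'
from workcell import env, imaging
import cv2, numpy as np
from scipy.spatial.transform import Rotation as R
def cam(n):
    c=imaging.camera_info(n); return c["camera_matrix"],np.array(c["eye"]),R.from_euler('xyz',c["rotation"]).as_matrix()
def rays(c,px):
    K,e,Rm=c; p=np.c_[np.atleast_2d(px),np.ones(len(np.atleast_2d(px)))]
    d=(Rm@np.linalg.inv(K)@p.T).T; return e,d/np.linalg.norm(d,axis=1)[:,None]
def plane(c,px,z):
    e,d=rays(c,px); return e+d*((z-e[2])/d[:,2])[:,None]
def proj(c,P):
    K,e,Rm=c; q=(K@Rm.T@(np.atleast_2d(P)-e).T).T; return q[:,:2]/q[:,2:]
def tri(c1,p1,c2,p2):
    e1,d1=rays(c1,p1);e2,d2=rays(c2,p2);A=np.c_[d1[0],-d2[0]];s=np.linalg.lstsq(A,e2-e1,rcond=None)[0]
    a,b=e1+s[0]*d1[0],e2+s[1]*d2[0]; return (a+b)/2,np.linalg.norm(a-b)
def hsv(im,lo,hi): return cv2.inRange(cv2.cvtColor(im,cv2.COLOR_BGR2HSV),np.array(lo),np.array(hi))
def red(im): return hsv(im,(0,130,60),(6,255,255))|hsv(im,(172,130,60),(180,255,255))
def blobs(m,amin=5):
    n,l,s,c=cv2.connectedComponentsWithStats(m); return [(s[i,4],s[i,:4].tolist(),c[i].round(1).tolist()) for i in range(1,n) if s[i,4]>=amin]
def white(im): return hsv(im,(0,0,150),(180,60,255))
E
python3 - <<'E'
from h import *
t=cv2.imread("pics/top0.png");s=cv2.imread("pics/side0.png");ct,cs=cam("top"),cam("side")
print("red top",blobs(red(t)),"side",blobs(red(s)))
for col,lo,hi in (("blue",(100,130,60),(125,255,255)),("yel",(22,130,100),(32,255,255))):
    print(col,blobs(hsv(t,lo,hi)),blobs(hsv(s,lo,hi)))
# coarse estimates
print("punch top by tri",tri(ct,[518,220],cs,[404,130]), plane(ct,[[518,220]],.124))
print("socket",tri(ct,[245,217],cs,[247,288]),plane(ct,[[245,217]],.105))
print("rack corners", plane(ct,[[398,205],[533,214],[533,251],[398,236]],.075))
cv2.imwrite("pics/c.png",np.hstack([cv2.resize(t[180:260,200:290],None,fx=4,fy=4,interpolation=cv2.INTER_CUBIC),cv2.resize(t[190:270,470:560],None,fx=4,fy=4,interpolation=cv2.INTER_CUBIC)]))
E
```

```text
red top [(np.int32(5), [257, 212, 2, 3], [257.6, 212.8]), (np.int32(47), [512, 217, 5, 12], [514.2, 222.2]), (np.int32(55), [500, 219, 8, 19], [502.8, 228.2]), (np.int32(51), [520, 218, 6, 12], [522.5, 223.4]), (np.int32(14), [511, 235, 7, 4], [513.9, 236.7]), (np.int32(53), [239, 296, 8, 8], [242.2, 299.5])] side [(np.int32(21), [403, 127, 9, 5], [407.8, 128.4]), (np.int32(25), [399, 129, 10, 5], [402.8, 130.9]), (np.int32(75), [393, 146, 20, 11], [401.8, 152.2]), (np.int32(10), [252, 272, 4, 4], [253.7, 273.7]), (np.int32(8), [238, 295, 3, 3], [238.9, 295.9]), (np.int32(68), [319, 360, 9, 9], [323.1, 364.0])]
blue [(np.int32(43), [417, 211, 6, 11], [419.4, 216.2]), (np.int32(37), [426, 210, 5, 12], [427.7, 215.4]), (np.int32(36), [410, 216, 9, 16], [412.7, 224.8]), (np.int32(5), [424, 227, 4, 4], [425.2, 228.6])] [(np.int32(29), [354, 165, 11, 5], [359.2, 166.4]), (np.int32(32), [351, 168, 12, 5], [356.2, 170.7]), (np.int32(74), [347, 187, 20, 10], [355.4, 193.2]), (np.int32(5), [366, 186, 2, 4], [366.2, 187.8]), (np.int32(312), [302, 366, 24, 25], [313.5, 378.3])]
yel [(np.int32(59), [464, 213, 6, 13], [466.7, 218.7]), (np.int32(58), [472, 214, 7, 13], [475.0, 220.0]), (np.int32(57), [455, 216, 8, 19], [457.5, 225.8]), (np.int32(8), [466, 233, 4, 2], [467.5, 233.5])] [(np.int32(30), [379, 145, 11, 5], [385.0, 146.6]), (np.int32(36), [376, 147, 11, 6], [380.3, 149.9]), (np.int32(71), [371, 165, 18, 11], [377.7, 171.8]), (np.int32(8), [389, 168, 3, 4], [389.8, 169.5])]
punch top by tri (array([ 0.54110947, -0.34780799,  0.11925405]), np.float64(0.0018481192915174884)) [[ 0.54092051 -0.3459294   0.124     ]]
socket (array([0.54728638, 0.12376171, 0.09627179]), np.float64(0.0018133348280411578)) [[0.5445048  0.12192299 0.105     ]]
rack corners [[ 0.57689185 -0.1485751   0.075     ]
 [ 0.5633007  -0.38951098  0.075     ]
 [ 0.49617552 -0.38590483  0.075     ]
 [ 0.520024   -0.14805527  0.075     ]]
```

View pics/c.png

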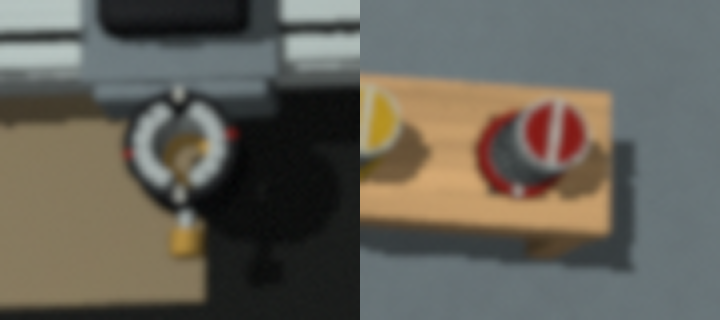

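The crop shows the socket ring at about top-view (245,217), with white dashes roughly along ±x and red dashes at its sides. The punch's top is at about (519,222), and its white line tilts slightly from world x. Both positions fit the expected heights and sizes, so I'm moving above the punch.

send_rows([
  [0.036,-0.01,-0.015,0,0,-6,1],
  [0.073,-0.02,-0.03,0,0,-12,1],
  [0.11,-0.03,-0.045,0,0,-18,1],
  [0.147,-0.04,-0.06,0,0,-24,1],
  [0.183,-0.05,-0.07,0,0,-30,1],
])

```text
time: 0.52
position: [0.3915, -0.4591, 0.3026]
eef_rot: [3.141, 0.0, 0.923]
wrist_force: [1.0, -0.6, 0.3]
finger_gap: 0.995
gripper_force: 0.0
```

```bash
cat >> h.py <<'E'
def go(x,y,z,yaw):
    "shift/turn in tool axes from measured pose to world TCP target, tool down"
    s=env.read_state(); Rm=R.from_euler('xyz',s["eef_rot"]); T=R.from_euler('xyz',[np.pi,0,yaw])
    print("t",round(s["time"],2),"pos",s["position"].round(4),"rpy",s["eef_rot"].round(4),"q",s["joint_pos"].round(2),"F",s["wrist_force"].round(1),"gap",round(s["finger_gap"],3))
    print("shift",Rm.inv().apply(np.array([x,y,z])-s["position"]).round(4),"turn",np.degrees((Rm.inv()*T).as_rotvec()).round(2))
E
python3 - <<'E'
from h import *
go(.541,-.347,.30,1.5)
E
```

```text
t 0.52 pos [ 0.3915 -0.4591  0.3026] rpy [3.1407e+00 1.0000e-04 9.2350e-01] q [ 1.08  0.44 -0.41  1.44  0.18  1.3   0.01] F [ 1.  -0.6  0.3] gap 0.995
shift [0.1796 0.0517 0.0026] turn [ 5.000e-02  2.000e-02 -3.303e+01]
```

send_rows([
  [0.036,0.01,0.0,0,0,-7,1],
  [0.072,0.02,0,0,0,-14,1],
  [0.108,0.03,0,0,0,-20,1],
  [0.144,0.04,0,0,0,-26.5,1],
  [0.18,0.05,0.0,0,0,-33,1],
])

```text
time: 0.93
position: [0.5401, -0.3465, 0.301]
eef_rot: [-3.141, -0.0, 1.5]
wrist_force: [0.0, -0.8, -0.4]
finger_gap: 1.001
gripper_force: 0.0
```

Run:
```python
from h import *
c=cam("wrist");im=imaging.grab_frame("wrist");cv2.imwrite("pics/w1.png",im);np.savez("w1.npz",K=c[0],e=c[1],R=c[2])
go(.541,-.347,.30,1.5); print(c[1], imaging.camera_info("wrist")["rotation"])
print(proj(c,[[.541,-.347,.124]]),blobs(red(im),20))
```

```text
t 0.98 pos [ 0.5464 -0.3385  0.3007] rpy [ 3.1382 -0.0061  1.5176] q [ 0.84  0.53 -0.57  1.32  0.28  1.36  0.22] F [2.6 6.  0.6] gap 0.998
shift [-0.0087 -0.0049  0.0007] turn [ 0.19 -0.35  1.01]
[ 0.54671512 -0.26652608  0.44425578] [ 2.82656013 -0.00337287 -0.05334501]
[[315.8007927  209.49275498]] [(np.int32(331), [290, 175, 44, 23], [312.8, 183.4]), (np.int32(364), [295, 193, 33, 16], [311.7, 200.9]), (np.int32(22), [290, 198, 4, 9], [291.1, 200.8]), (np.int32(335), [295, 210, 32, 16], [309.8, 217.3])]
```

View pics/w1.png

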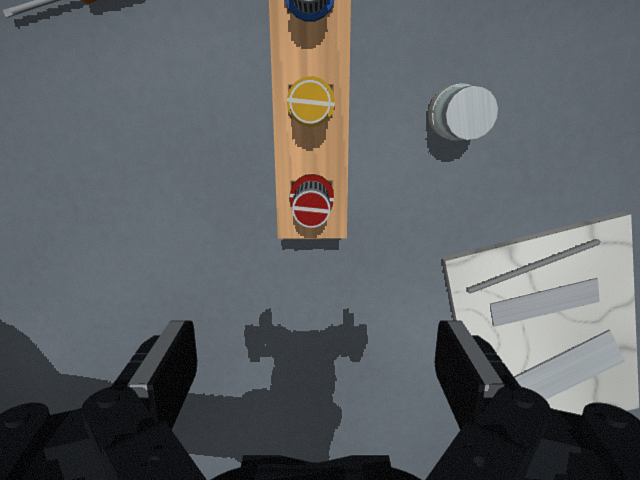

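The wrist view shows the punch top at about (311,209) with a white line along its x, tilted a few degrees. The knife is at (311,101), and the driver, jar and board are well clear. The arm was still settling, so I'll let it settle and measure precisely.

send_rows([
  [0,0,0,0,0,0,1],
  [0,0,0,0,0,0,1],
  [0,0,0,0,0,0,1],
  [0,0,0,0,0,0,1],
  [0,0,0,0,0,0,1],
])

```text
time: 1.4
position: [0.538, -0.3491, 0.3013]
eef_rot: [-3.141, 0.001, 1.491]
wrist_force: [0.3, 0.7, -0.0]
finger_gap: 0.997
gripper_force: 0.0
```

```bash
cat >> h.py <<'E'
def punch(c,im,ztop,guess):
    "centre and line direction of the punch's red top at height ztop"
    u=proj(c,[guess])[0]; r=red(im); w=white(im)
    d=np.hypot(*(np.indices(r.shape)[::-1]-u[:,None,None])); 
    rp=abs(proj(c,[np.array(guess)+[.015,0,0]])[0]-u).max()
    ww=((w>0)&(d<rp*.8)); m=((r>0)|(w>0))&(d<rp*1.35)
    lab=blobs(m.astype(np.uint8)*255,30); 
    pts=plane(c,np.argwhere(ww)[:,::-1].astype(float),ztop)[:,:2]
    l=cv2.fitLine(pts.astype(np.float32),cv2.DIST_HUBER,0,1e-4,1e-4).ravel()
    return lab,pts.mean(0),np.arctan(l[1]/l[0])
E
python3 - <<'E'
from h import *
c=cam("wrist");im=imaging.grab_frame("wrist");cv2.imwrite("pics/w2.png",im)
go(.541,-.347,.30,1.5)
print(blobs(red(im),20)); u=proj(c,[[.541,-.347,.124]]);print(u)
print(punch(c,im,.124,[.541,-.347,.124]))
# red halves of the top: bounding of both -> centre
b=[x for x in blobs(red(im),100)]
for x in b: print(x, plane(c,[x[2]],.124).round(4))
u=u[0].astype(int); cv2.imwrite("pics/w2c.png",cv2.resize(im[u[1]-60:u[1]+60,u[0]-60:u[0]+60],None,fx=5,fy=5,interpolation=cv2.INTER_CUBIC))
E
```

```text
t 1.45 pos [ 0.5382 -0.3489  0.3014] rpy [-3.1413e+00  5.0000e-04  1.4919e+00] q [ 0.85  0.53 -0.56  1.33  0.28  1.36  0.22] F [0.6 0.1 0.2] gap 1.002
shift [0.0021 0.0027 0.0014] turn [-0.02  0.03 -0.46]
[(np.int32(322), [292, 171, 44, 23], [314.6, 180.0]), (np.int32(367), [297, 189, 33, 16], [313.8, 197.2]), (np.int32(22), [292, 195, 4, 8], [293.2, 197.7]), (np.int32(340), [297, 207, 33, 15], [312.2, 213.7])]
[[318.11235541 205.82836497]]
([(np.int32(1099), [293, 182, 43, 42], [314.2, 203.9])], array([ 0.54291935, -0.3474271 ]), np.float32(-0.15602116))
(np.int32(322), [292, 171, 44, 23], [314.6, 180.0]) [[ 0.5399 -0.3264  0.124 ]]
(np.int32(367), [297, 189, 33, 16], [313.8, 197.2]) [[ 0.5382 -0.3398  0.124 ]]
(np.int32(340), [297, 207, 33, 15], [312.2, 213.7]) [[ 0.5358 -0.353   0.124 ]]
```

View pics/w2c.png

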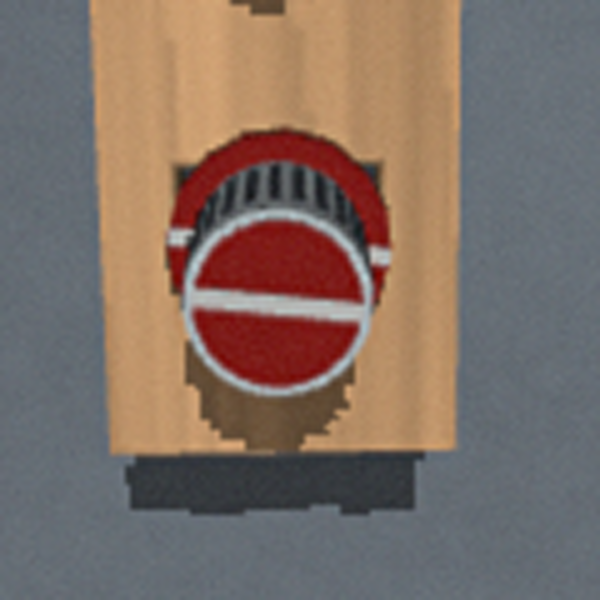

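The crop shows the punch's top disc centred at crop (278,301), i.e. wrist pixel (313.6,205.2). Its white line runs from (195,297) to (365,312), and the collar dashes at (180,238) and (380,257) agree with it.

Run:
```python
from h import *
c=cam("wrist"); off=proj(c,[[.541,-.347,.124]])[0].astype(int)-60; print(off)
f=lambda p,z: plane(c,(np.array(p)+.5)/5-.5+off,z)
a=f([[195,297],[365,312],[278,301]],.124); b=f([[180,238],[380,257]],.081); e=f([[110,452],[455,448]],.075)
ang=lambda v:np.arctan2(v[1],v[0])
print(a.round(4),ang(a[1]-a[0])); print(b.round(4),ang(b[1]-b[0]),b.mean(0)); print(np.linalg.norm(a[1]-a[0]),np.linalg.norm(b[1]-b[0]))
print("rack end",e.round(4),ang(e[1]-e[0]),np.linalg.norm(e[1]-e[0]))
t=cam("top");print("top view",plane(t,[[518.2,222.7]],.124))
go(.5370,-.3465,.20,np.pi/2-.16)
```

```text
[257 146]
[[ 0.5236 -0.3447  0.124 ]
 [ 0.5501 -0.3492  0.124 ]
 [ 0.5366 -0.3464  0.124 ]] -0.1692177357558368
[[ 0.5191 -0.3441  0.081 ]
 [ 0.5541 -0.3503  0.081 ]] -0.17526340805603655 [ 0.53656687 -0.34715435  0.081     ]
0.026839243257031655 0.03551675173594152
rack end [[ 0.5018 -0.3844  0.075 ]
 [ 0.5657 -0.3887  0.075 ]] -0.06670609515208445 0.06399985676938859
top view [[ 0.53623133 -0.34603804  0.124     ]]
t 1.45 pos [ 0.5382 -0.3489  0.3014] rpy [-3.1413e+00  5.0000e-04  1.4919e+00] q [ 0.85  0.53 -0.56  1.33  0.28  1.36  0.22] F [0.6 0.1 0.2] gap 1.002
shift [ 0.0023 -0.0013  0.1014] turn [-0.01  0.03  4.65]
```

send_rows([
  [0.0005,-0.0003,0.036,0,0,2,1],
  [0.001,-0.0006,0.075,0,0,4,1],
  [0.002,-0.001,0.11,0,0,5.2,1],
  [0.0023,-0.0013,0.138,0,0,5.2,1],
  [0.0023,-0.0013,0.15,0,0,5.2,1],
])

```text
time: 1.87
position: [0.5354, -0.3452, 0.1473]
eef_rot: [-3.136, -0.002, 1.402]
wrist_force: [-0.4, -0.2, -0.5]
finger_gap: 1.001
gripper_force: 0.0
```

send_rows([
  [0,0,0.01,0,0,0,1],
  [0,0,0.01,0,0,0,1],
  [0,0,0.01,0,0,0,1],
  [0,0,0.01,0,0,0,1],
  [0,0,0.01,0,0,0,1],
])

```text
time: 2.28
position: [0.5389, -0.3458, 0.1431]
eef_rot: [3.139, 0.001, 1.403]
wrist_force: [-0.2, 0.1, 0.6]
finger_gap: 0.998
gripper_force: 0.0
```

Run:
```python
from h import *
go(.5370,-.3463,.085,1.40)
c=cam("wrist");im=imaging.grab_frame("wrist");cv2.imwrite("pics/w3.png",im)
print(proj(c,[[.537,-.3463,.124]]))
```

```text
t 2.28 pos [ 0.5389 -0.3458  0.1431] rpy [3.1388e+00 1.1000e-03 1.4034e+00] q [ 0.82  0.64 -0.5   1.58  0.34  1.01  0.06] F [-0.2  0.1  0.6] gap 0.998
shift [-0.0008 -0.002   0.0581] turn [0.16 0.06 0.19]
[[308.97783189 300.67316476]]
```

View pics/w3.png

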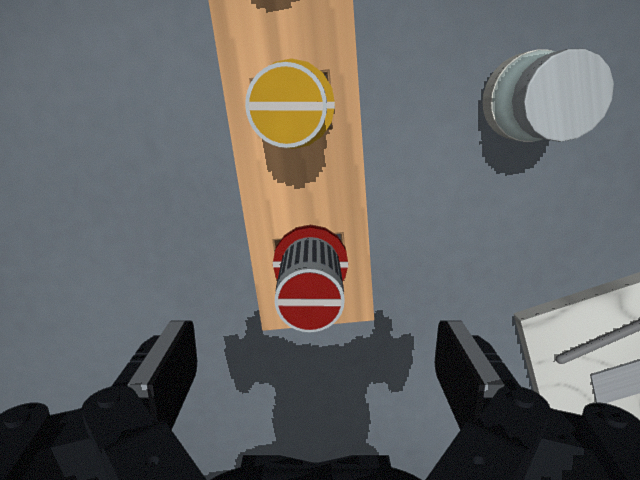

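The punch disc is at (310,300), against a prediction of (309,300.7). Its line is horizontal in the image, so the gripper yaw matches the punch. Descending.

send_rows([
  [-0.0005,-0.001,0.02,0,0,0,1],
  [-0.0008,-0.002,0.04,0,0,0,1],
  [-0.0008,-0.002,0.052,0,0,0,1],
  [-0.0008,-0.002,0.058,0,0,0,1],
  [-0.0008,-0.002,0.058,0,0,0,1],
])

```text
time: 2.75
position: [0.5354, -0.3455, 0.0823]
eef_rot: [-3.14, -0.001, 1.404]
wrist_force: [0.3, 0.4, -0.1]
finger_gap: 1.0
gripper_force: 0.0
```

send_rows([
  [0,0,0,0,0,0,1],
  [0,0,0,0,0,0,1],
  [0,0,0,0,0,0,0.7],
  [0,0,0,0,0,0,0.6],
  [0,0,0,0,0,0,0.5],
], newtons=50)

```text
time: 3.17
position: [0.5361, -0.3459, 0.0839]
eef_rot: [3.141, 0.0, 1.404]
wrist_force: [0.2, 0.7, 0.3]
finger_gap: 0.603
gripper_force: 0.0
```

Run:
```python
from h import *
go(.5370,-.3463,.085,1.40)
```

```text
t 3.17 pos [ 0.5361 -0.3459  0.0839] rpy [3.1407e+00 4.0000e-04 1.4035e+00] q [ 0.81  0.7  -0.47  1.64  0.38  0.89  0.02] F [0.2 0.7 0.3] gap 0.603
shift [-0.0002  0.0009 -0.0011] turn [0.05 0.02 0.2 ]
```

Good position (2.9 mm above the collar); shut and grip.

send_rows([
  [0,0,-0.0005,0,0,0,0.3],
  [0,0,-0.001,0,0,0,0.2],
  [0,0,-0.001,0,0,0,0.1],
  [0,0,-0.001,0,0,0,0],
  [0,0,-0.001,0,0,0,0],
], newtons=80)

```text
time: 3.58
position: [0.536, -0.3458, 0.0846]
eef_rot: [3.141, 0.0, 1.404]
wrist_force: [-0.8, -0.4, 3.8]
finger_gap: 0.329
gripper_force: 78.8
```

send_rows([
  [0,0,0,0,0,0,0],
  [0,0,0,0,0,0,0],
  [0,0,0,0,0,0,0],
  [0,0,0,0,0,0,0],
  [0,0,0,0,0,0,0],
], newtons=80)

```text
time: 4.0
position: [0.536, -0.3458, 0.0846]
eef_rot: [3.141, 0.0, 1.404]
wrist_force: [-0.6, 0.2, 5.4]
finger_gap: 0.335
gripper_force: 78.8
```

Run:
```python
from h import *
go(.5370,-.3463,.085,1.40)
```

```text
t 4.0 pos [ 0.536  -0.3458  0.0846] rpy [3.1412e+00 2.0000e-04 1.4035e+00] q [ 0.81  0.69 -0.47  1.64  0.38  0.9   0.03] F [-0.6  0.2  5.4] gap 0.335
shift [-0.0003  0.0011 -0.0004] turn [0.02 0.01 0.2 ]
```

send_rows([
  [0,0,-0.006,0,0,0,0],
  [0,0,-0.018,0,0,0,0],
  [0,0,-0.034,0,0,0,0],
  [0,0,-0.05,0,0,0,0],
  [0,0,-0.068,0,0,0,0],
])

```text
time: 4.42
position: [0.5353, -0.3455, 0.153]
eef_rot: [-3.14, -0.001, 1.404]
wrist_force: [1.0, 0.2, -1.5]
finger_gap: 0.333
gripper_force: 79.2
```

send_rows([
  [0,0,-0.022,0,0,0,0],
  [0,0,-0.045,0,0,0,0],
  [0,0,-0.065,0,0,0,0],
  [0,0,-0.08,0,0,0,0],
  [0,0,-0.087,0,0,0,0],
])

```text
time: 4.83
position: [0.5364, -0.3458, 0.2423]
eef_rot: [3.139, 0.001, 1.404]
wrist_force: [0.7, -0.4, -1.6]
finger_gap: 0.334
gripper_force: 79.2
```

Run:
```python
from h import *
c=cam("side");im=imaging.grab_frame("side");cv2.imwrite("pics/s2.png",im[60:300,220:480])
print(blobs(red(im),20)); print(proj(c,[[.536,-.346,.235+.039],[.536,-.346,.235-.065]]))
w=cam("wrist");imw=imaging.grab_frame("wrist");cv2.imwrite("pics/w4.png",imw)
go(.46,.10,.24,1.40+.17-.067)
# head dashes in top view (drawn on the sleeve's rim, z=.105)
t=cam("top");it=imaging.grab_frame("top");cv2.imwrite("pics/t2.png",it)
```

```text
[(np.int32(27), [408, 49, 11, 5], [412.0, 51.7]), (np.int32(89), [401, 72, 21, 11], [409.6, 78.9]), (np.int32(68), [319, 360, 9, 9], [323.1, 364.0])]
[[414.95979415  54.20545856]
 [408.32914038 107.75435947]]
t 4.93 pos [ 0.5362 -0.3459  0.2408] rpy [3.1396e+00 8.0000e-04 1.4036e+00] q [ 0.84  0.55 -0.53  1.45  0.29  1.22  0.11] F [ 0.6 -0.3 -2.7] gap 0.335
shift [ 4.269e-01 -1.494e-01  2.000e-04] turn [ 0.11  0.05 -5.7 ]
```

View pics/w4.png

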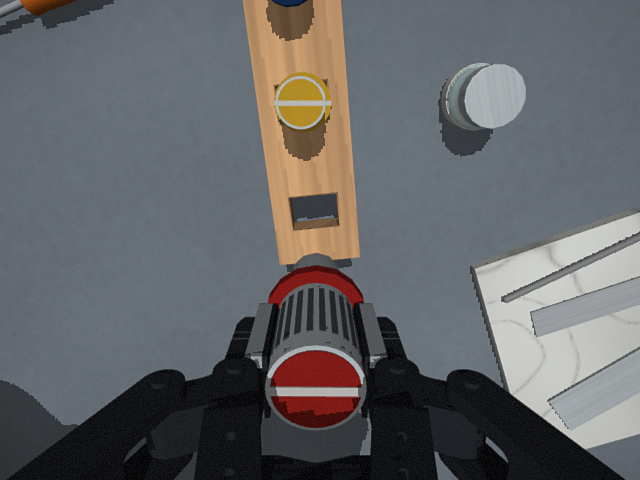

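The wrist view shows the punch held upright with its top line horizontal from (272,392) to (363,391). The rack hole at (314,211) is empty, and the knife and creaser are undisturbed. Moving to just short of the head.

send_rows([
  [0.025,-0.004,0,0,0,-1,0],
  [0.06,-0.009,0,0,0,-3,0],
  [0.1,-0.015,0,0,0,-5,0],
  [0.14,-0.021,0,0,0,-7,0],
  [0.18,-0.027,0,0,0,-9,0],
])

```text
time: 5.4
position: [0.538, -0.1621, 0.2378]
eef_rot: [-3.139, -0.001, 1.562]
wrist_force: [0.8, -0.1, -1.9]
finger_gap: 0.332
gripper_force: 79.3
```

send_rows([
  [0.04,0,0,0,0,0,0],
  [0.08,0,0,0,0,0,0],
  [0.12,0,0,0,0,0,0],
  [0.155,0,0,0,0,0,0],
  [0.18,0,0,0,0,0,0],
])

```text
time: 5.82
position: [0.5397, 0.0202, 0.2383]
eef_rot: [-3.14, -0.001, 1.564]
wrist_force: [0.7, -0.2, -2.6]
finger_gap: 0.335
gripper_force: 79.3
```

send_rows([
  [0,0,0,0,0,0,0],
  [0,0,0,0,0,0,0],
  [0,0,0,0,0,0,0],
  [0,0,0,0,0,0,0],
  [0,0,0,0,0,0,0],
])

```text
time: 6.23
position: [0.5409, 0.0146, 0.2387]
eef_rot: [-3.141, 0.0, 1.558]
wrist_force: [-0.5, -0.1, -1.9]
finger_gap: 0.336
gripper_force: 79.3
```

Run:
```python
from h import *
c=cam("wrist");im=imaging.grab_frame("wrist");cv2.imwrite("pics/w5.png",im);np.savez("w5.npz",K=c[0],e=c[1],R=c[2])
go(.545,.122,.24,1.55)
print(proj(c,[[.545,.122,.105]]),blobs(red(im),5))
```

```text
t 6.28 pos [0.5409 0.0148 0.2389] rpy [-3.1409e+00  3.0000e-04  1.5584e+00] q [ 0.36  0.42 -0.63  1.71  0.27  1.11 -0.37] F [-0.8 -0.2 -2.6] gap 0.333
shift [ 0.1073  0.0027 -0.0011] turn [-0.04  0.02  0.48]
[[318.93484623  54.05335346]] [(np.int32(54), [313, 7, 7, 11], [316.0, 11.7]), (np.int32(256), [130, 43, 18, 19], [138.5, 52.1]), (np.int32(51), [329, 87, 7, 10], [332.3, 91.8]), (np.int32(1686), [268, 266, 96, 42], [315.5, 283.1]), (np.int32(2500), [271, 351, 90, 36], [315.6, 371.1]), (np.int32(2057), [271, 397, 89, 31], [315.3, 409.3])]
```

View pics/w5.png

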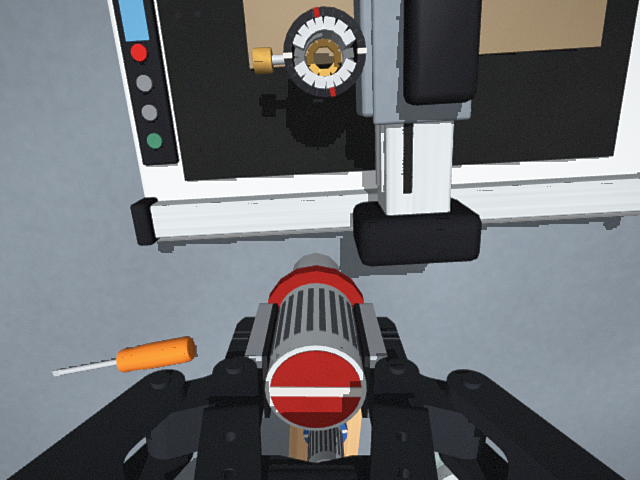

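The wrist view shows the socket centred near (324,52). Its red stop dashes are at (316,12) and (332,92), its white slot dashes at about (287,57) and (361,49), and the punch sits straight in the fingers.

Run:
```python
from h import *
f=np.load("w5.npz");c=(f["K"],f["e"],f["R"]);im=cv2.imread("pics/w5.png")
ang=lambda v:np.arctan2(v[1],v[0])
r=plane(c,[[316,11.7],[332.3,91.8]],.105);v=r[1]-r[0]
print("reds",r.round(4),"mid",r.mean(0).round(4),"dist",np.linalg.norm(v),"slot yaw from reds",ang(v)+np.radians(80))
w=white(im)[0:120,270:380]
b=[(a,bb,[x[0]+270,x[1]]) for a,bb,x in blobs(w,5)];print(b)
for x in b: print(np.round(x[2],1),(plane(c,[x[2]],.105)[0]-r.mean(0)).round(4))
# top view check
t=cam("top");it=cv2.imread("pics/top0.png");q=plane(t,[[200+178/4,180+93/4],[200+180/4,180+193/4]],.105);print("top: slot dashes",q.round(4),ang(q[0]-q[1]),q.mean(0))
q=plane(t,[[200+231/4,180+133/4],[200+128/4,180+154/4]],.105);print("top reds",q.round(4),q.mean(0),ang(q[0]-q[1])+np.radians(80))
# held punch: line on top at z=TCP+.0395, relative to TCP
s=env.read_state();z=s["position"][2]+.0395
m=white(im)[380:402,285:350];l=np.argwhere(m)[:,::-1]+[285,380]
P=plane(c,l.astype(float),z)[:,:2];d=cv2.fitLine(P.astype(np.float32),cv2.DIST_HUBER,0,1e-4,1e-4).ravel();print("punch line yaw",np.arctan(d[1]/d[0]),len(l),"eef yaw",s["eef_rot"][2])
hv=[[315.6,371.1],[315.3,409.3]]
rim=(red(im)|white(im))[340:435,255:375];n=max(blobs(rim),key=lambda x:x[0]);print(n)
bx=n[1];ctr=[255+bx[0]+bx[2]/2-.5,340+bx[1]+bx[3]/2-.5];print(ctr,plane(c,[ctr],z),s["position"])
cv2.imwrite("pics/w5c.png",cv2.resize(im[0:105,270:380],None,fx=5,fy=5,interpolation=cv2.INTER_CUBIC))
```

```text
reds [[0.5435 0.145  0.105 ]
 [0.5531 0.1003 0.105 ]] mid [0.5483 0.1226 0.105 ] dist 0.0457001575686222 slot yaw from reds 0.03759252717587258
[(np.int32(960), [87, 0, 16, 114], [366.7, 56.5]), (np.int32(692), [104, 0, 6, 120], [376.6, 57.7]), (np.int32(868), [23, 16, 63, 32], [323.2, 30.1]), (np.int32(146), [2, 52, 20, 11], [280.7, 57.1]), (np.int32(802), [25, 58, 61, 31], [325.4, 74.6])]
[366.7  56.5] [ 0.0257 -0.0024  0.    ]
[376.6  57.7] [ 0.0318 -0.0031  0.    ]
[323.2  30.1] [-0.0006  0.0125  0.    ]
[280.7  57.1] [-0.0266 -0.002   0.    ]
[325.4  74.6] [ 0.0006 -0.0123  0.    ]
top: slot dashes [[0.5692 0.1238 0.105 ]
 [0.5245 0.1211 0.105 ]] 0.06141255399544841 [0.5468328  0.12246032 0.105     ]
top reds [[0.5515 0.0999 0.105 ]
 [0.5415 0.1446 0.105 ]] [0.54651863 0.12221372 0.105     ] 0.04497964037362712
punch line yaw -0.020466806 548 eef yaw 1.5583697013577407
(np.int32(5944), [11, 5, 97, 83], [59.1, 45.5])
[314.0, 386.0] [[0.54129249 0.01512324 0.27838523]] [0.54093692 0.01475791 0.23888523]
```

View pics/w5c.png

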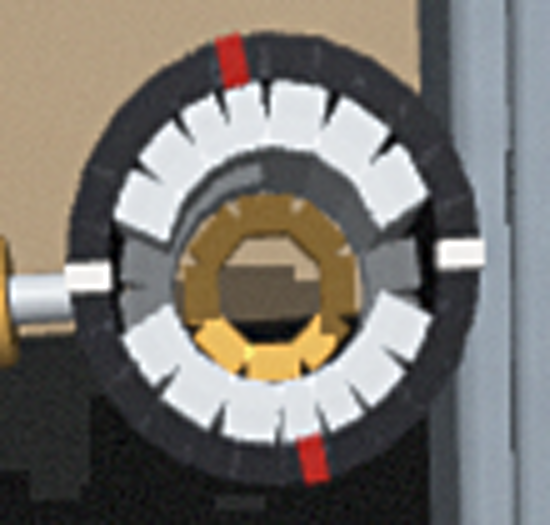

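The crop shows the white slot dashes at crop (88,277) and (460,254) and the red dashes at (232,60) and (313,459), so the head yaw is about 0.045 rad and the centre about (0.548,0.1225). I'll look once more from closer, in line with the socket.

send_rows([
  [0.006,0.0015,0.01,0,0,-0.6,0],
  [0.012,0.003,0.02,0,0,-1.2,0],
  [0.018,0.0045,0.03,0,0,-1.8,0],
  [0.025,0.006,0.04,0,0,-2.4,0],
  [0.03,0.007,0.049,0,0,-3.0,0],
])

```text
time: 6.7
position: [0.5481, 0.0475, 0.1887]
eef_rot: [-3.141, -0.001, 1.615]
wrist_force: [-0.3, 0.5, -2.2]
finger_gap: 0.334
gripper_force: 79.3
```

send_rows([
  [0,0,0,0,0,0,0],
  [0,0,0,0,0,0,0],
  [0,0,0,0,0,0,0],
  [0,0,0,0,0,0,0],
  [0,0,0,0,0,0,0],
])

```text
time: 7.12
position: [0.5486, 0.0458, 0.1908]
eef_rot: [3.141, 0.0, 1.612]
wrist_force: [-0.3, 0.0, -2.9]
finger_gap: 0.333
gripper_force: 79.3
```

Run:
```python
from h import *
c=cam("wrist");im=imaging.grab_frame("wrist");cv2.imwrite("pics/w6.png",im);np.savez("w6.npz",K=c[0],e=c[1],R=c[2])
s=env.read_state();go(.5475,.1225,.19,np.pi/2+.045+.008)
u=proj(c,[[.548,.1225,.105]])[0];print(u)
ang=lambda v:np.arctan2(v[1],v[0])
rb=[x for x in blobs(red(im),20) if abs(x[2][0]-u[0])<90 and abs(x[2][1]-u[1])<90];print(rb)
wb=[x for x in blobs(white(im),20) if abs(x[2][0]-u[0])<75 and abs(x[2][1]-u[1])<75];print(wb)
r=plane(c,[x[2] for x in rb[:2]],.105);print(r,r.mean(0),np.linalg.norm(r[1]-r[0]),ang(r[1]-r[0])+np.radians(80))
a=np.array([x[2] for x in rb[:2]]).mean(0)
bb=plane(c,[x[2] for x in wb],.105);print(bb.round(4))
x0,y0=int(a[0])-70,max(0,int(a[1])-70);print(x0,y0)
cv2.imwrite("pics/w6c.png",cv2.resize(im[y0:y0+140,x0:x0+140],None,fx=4,fy=4,interpolation=cv2.INTER_CUBIC))
```

```text
t 7.17 pos [0.5485 0.0458 0.1908] rpy [3.1408e+00 2.0000e-04 1.6124e+00] q [ 0.29  0.48 -0.63  1.76  0.32  1.01 -0.42] F [ 0.  -0.4 -2.1] gap 0.331
shift [0.0767 0.0021 0.0008] turn [ 0.05  0.01 -0.66]
[318.81013255 108.49079407]
[(np.int32(74), [308, 56, 8, 12], [311.8, 61.8]), (np.int32(65), [323, 147, 8, 12], [326.2, 152.4])]
[(np.int32(1605), [358, 28, 19, 150], [368.5, 101.4]), (np.int32(1159), [283, 67, 73, 35], [319.1, 82.8]), (np.int32(178), [259, 102, 23, 11], [268.9, 107.5]), (np.int32(1087), [284, 115, 71, 33], [319.8, 132.4])]
[[0.54347378 0.14482407 0.105     ]
 [0.55297292 0.10010904 0.105     ]] [0.54822335 0.12246656 0.105     ] 0.04571288157309251 0.03479243252768449
[[0.5736 0.1271 0.105 ]
 [0.5476 0.1351 0.105 ]
 [0.522  0.1219 0.105 ]
 [0.5491 0.1104 0.105 ]]
249 37
```

View pics/w6c.png

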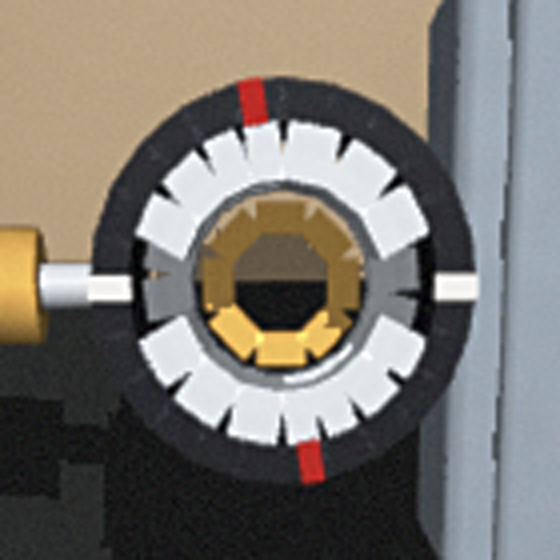

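White dashes at crop (112,288) and (456,286) and the red midpoint confirm the centre at (0.548,0.1225) and the slot yaw at about 0.042 from a second height. Moving over the socket.

send_rows([
  [0.012,0.0005,0,0,0,-0.1,0],
  [0.03,0.001,0,0,0,-0.2,0],
  [0.05,0.002,0,0,0,-0.4,0],
  [0.068,0.0025,0,0,0,-0.5,0],
  [0.0766,0.0027,0.0,0,0,-0.5,0],
])

```text
time: 7.58
position: [0.5474, 0.1267, 0.1908]
eef_rot: [3.141, -0.002, 1.625]
wrist_force: [0.7, 0.9, -1.2]
finger_gap: 0.331
gripper_force: 79.3
```

send_rows([
  [0,0,0,0,0,0,0],
  [0,0,0,0,0,0,0],
  [0,0,0,0,0,0,0],
  [0,0,0,0,0,0,0],
  [0,0,0,0,0,0,0],
])

```text
time: 8.0
position: [0.5479, 0.1215, 0.1902]
eef_rot: [-3.141, 0.001, 1.62]
wrist_force: [0.1, 0.0, -1.9]
finger_gap: 0.336
gripper_force: 79.3
```

Run:
```python
from h import *
go(.548,.1224,.175,1.6212)
```

```text
t 8.0 pos [0.5479 0.1215 0.1902] rpy [-3.1415e+00  6.0000e-04  1.6199e+00] q [ 0.15  0.5  -0.63  1.73  0.33  1.03 -0.55] F [ 0.1  0.  -1.9] gap 0.336
shift [0.0009 0.0001 0.0152] turn [-0.01  0.03 -0.07]
```

send_rows([
  [0.0004,0.0,0.005,0,0,0,0],
  [0.0009,0,0.013,0,0,0,0],
  [0.0009,0,0.022,0,0,0,0],
  [0.0009,0,0.028,0,0,0,0],
  [0.0009,0,0.031,0,0,0,0],
])

```text
time: 8.42
position: [0.547, 0.1233, 0.1576]
eef_rot: [-3.139, 0.0, 1.622]
wrist_force: [0.6, -1.1, -2.0]
finger_gap: 0.333
gripper_force: 79.3
```

send_rows([
  [0,0,0,0,0,0,0],
  [0,0,0.002,0,0,0,0],
  [0,0,0.004,0,0,0,0],
  [0,0,0.006,0,0,0,0],
  [0,0,0.008,0,0,0,0],
])

```text
time: 8.83
position: [0.5478, 0.1237, 0.1513]
eef_rot: [3.141, -0.0, 1.622]
wrist_force: [-0.1, -0.1, -2.0]
finger_gap: 0.332
gripper_force: 79.3
```

Run:
```python
from h import *
go(.548,.1224,.140,1.6212); print(env.read_state()["wrist_torque"].round(2))
```

```text
t 8.83 pos [0.5478 0.1237 0.1513] rpy [ 3.1412 -0.      1.6218] q [ 0.13  0.54 -0.61  1.78  0.37  0.94 -0.59] F [-0.1 -0.1 -2. ] gap 0.332
shift [-0.0013  0.0001  0.0113] turn [ 0.02 -0.    0.03]
[-0.06  0.02  0.02]
```

send_rows([
  [-0.0006,0,0.0,0,0,0,0],
  [-0.001,0,0.002,0,0,0,0],
  [-0.001,0,0.004,0,0,0,0],
  [-0.001,0,0.006,0,0,0,0],
  [-0.001,0,0.008,0,0,0,0],
])

```text
time: 9.25
position: [0.5477, 0.1226, 0.1431]
eef_rot: [3.142, -0.0, 1.622]
wrist_force: [-0.2, 0.1, -1.8]
finger_gap: 0.329
gripper_force: 79.3
```

Run:
```python
from h import *
go(.548,.1224,.130,1.6212); print(env.read_state()["wrist_torque"].round(2))
```

```text
t 9.25 pos [0.5477 0.1226 0.1431] rpy [ 3.1416 -0.      1.6217] q [ 0.13  0.55 -0.6   1.79  0.38  0.92 -0.59] F [-0.2  0.1 -1.8] gap 0.329
shift [-0.0002  0.0002  0.0131] turn [ 0.   -0.    0.03]
[ 0.03 -0.   -0.04]
```

The barrel is 11 mm into the bore with no contact force. Next the pins enter the slots.

send_rows([
  [0,0,0.003,0,0,0,0],
  [0,0,0.006,0,0,0,0],
  [0,0,0.009,0,0,0,0],
  [0,0,0.012,0,0,0,0],
  [0,0,0.014,0,0,0,0],
])

```text
time: 9.67
position: [0.5476, 0.1226, 0.1288]
eef_rot: [-3.141, 0.0, 1.622]
wrist_force: [0.9, 0.3, -1.7]
finger_gap: 0.33
gripper_force: 79.3
```

Run:
```python
from h import *
go(.548,.1224,.1146,1.6212); print(env.read_state()["wrist_torque"].round(2))
```

```text
t 9.67 pos [0.5476 0.1226 0.1288] rpy [-3.1412e+00  1.0000e-04  1.6218e+00] q [ 0.12  0.56 -0.6   1.81  0.39  0.89 -0.6 ] F [ 0.9  0.3 -1.7] gap 0.33
shift [-0.0002  0.0004  0.0142] turn [-0.03  0.    0.03]
[-0.   -0.02  0.  ]
```

Pins are in the slots. Now pressing down against the spring, with a firmer grip.

send_rows([
  [0,0,0.003,0,0,0,0],
  [0,0,0.006,0,0,0,0],
  [0,0,0.009,0,0,0,0],
  [0,0,0.012,0,0,0,0],
  [0,0,0.0145,0,0,0,0],
], newtons=110)

```text
time: 10.08
position: [0.5479, 0.1228, 0.1151]
eef_rot: [3.141, 0.0, 1.622]
wrist_force: [-2.2, -0.2, 8.6]
finger_gap: 0.326
gripper_force: 108.3
```

Run:
```python
from h import *
go(.548,.1224,.1146,1.6212); print(env.read_state()["wrist_torque"].round(2))
```

```text
t 10.08 pos [0.5479 0.1228 0.1151] rpy [3.141  0.     1.6218] q [ 0.11  0.58 -0.58  1.82  0.41  0.86 -0.62] F [-2.2 -0.2  8.6] gap 0.326
shift [-0.0004  0.0001  0.0005] turn [0.03 0.   0.03]
[-0.18  0.74  0.03]
```

send_rows([
  [0,0,0.0005,0,0,0,0],
  [0,0,0.001,0,0,0,0],
  [0,0,0.0015,0,0,0,0],
  [0,0,0.002,0,0,0,0],
  [0,0,0.002,0,0,0,0],
])

```text
time: 10.5
position: [0.5479, 0.1228, 0.1146]
eef_rot: [3.14, 0.001, 1.622]
wrist_force: [-5.6, -2.2, 19.5]
finger_gap: 0.33
gripper_force: 109.6
```

Run:
```python
from h import *
go(.548,.1224,.1146,1.6212); print(env.read_state()["wrist_torque"].round(2))
im=imaging.grab_frame("side");cv2.imwrite("pics/s3.png",cv2.resize(im[190:340,160:340],None,fx=4,fy=4,interpolation=cv2.INTER_CUBIC))
```

```text
t 10.5 pos [0.5479 0.1228 0.1146] rpy [3.1401e+00 7.0000e-04 1.6217e+00] q [ 0.11  0.58 -0.58  1.82  0.41  0.86 -0.62] F [-5.6 -2.2 19.5] gap 0.33
shift [-0.0004  0.0001 -0.    ] turn [0.08 0.04 0.03]
[-0.47  1.53  0.05]
```

View pics/s3.png

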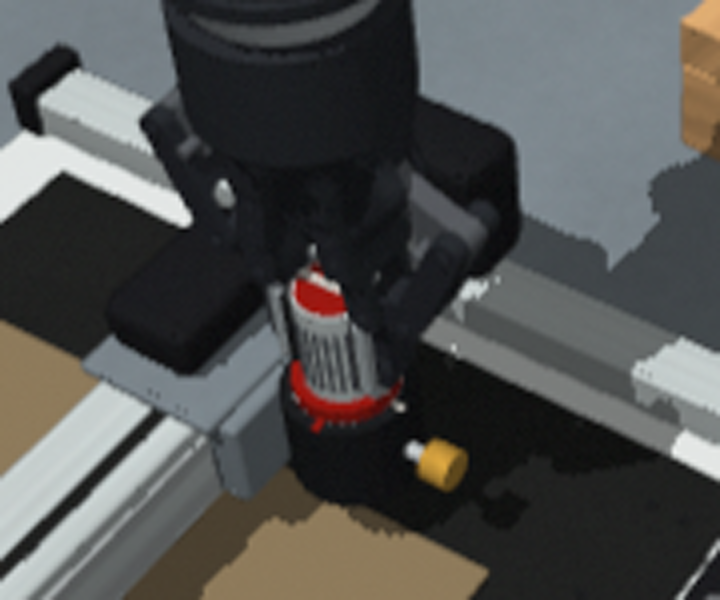

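The side view shows the red collar flush on the sleeve at about (345,400), pressed at 20 N with z exactly at the expected seat. Now turning clockwise.

send_rows([
  [0,0,0,0,0,3,0],
  [0,0,0,0,0,8,0],
  [0,0,0,0,0,14,0],
  [0,0,0,0,0,19,0],
  [0,0,0,0,0,22,0],
])

```text
time: 10.97
position: [0.5477, 0.1232, 0.1146]
eef_rot: [3.14, -0.0, 1.234]
wrist_force: [-6.9, -1.0, 18.2]
finger_gap: 0.326
gripper_force: 109.5
```

Run:
```python
from h import *
go(.548,.1224,.1146,1.6212-np.radians(80)); print(env.read_state()["wrist_torque"].round(2))
```

```text
t 10.97 pos [0.5477 0.1232 0.1146] rpy [ 3.1402e+00 -4.0000e-04  1.2337e+00] q [ 0.04  0.56 -0.47  1.83  0.33  0.84 -0.93] F [-6.9 -1.  18.2] gap 0.326
shift [-0.0007  0.0006  0.    ] turn [ 0.06 -0.06 57.8 ]
[-0.22  1.58  0.19]
```

send_rows([
  [-0.0002,0.0002,0,0,0,4,0],
  [-0.0004,0.0004,0,0,0,10,0],
  [-0.0005,0.0004,0,0,0,16,0],
  [-0.0005,0.0004,0,0,0,22,0],
  [-0.0005,0.0004,0,0,0,26,0],
])

```text
time: 11.38
position: [0.5479, 0.1238, 0.1148]
eef_rot: [3.141, -0.002, 0.78]
wrist_force: [-6.6, 1.4, 18.6]
finger_gap: 0.327
gripper_force: 109.5
```

send_rows([
  [0,0,0,0,0,4,0],
  [0,0,0,0,0,10,0],
  [0,0,0,0,0,16,0],
  [0,0,0,0,0,21,0],
  [0,0,0,0,0,25,0],
])

```text
time: 11.8
position: [0.5479, 0.124, 0.1148]
eef_rot: [-3.14, -0.002, 0.345]
wrist_force: [-7.5, 1.4, 18.2]
finger_gap: 0.33
gripper_force: 109.4
```

Run:
```python
from h import *
go(.548,.1224,.1146,1.6212-np.radians(80)); print(env.read_state()["wrist_torque"].round(2))
```

```text
t 11.8 pos [0.5479 0.124  0.1148] rpy [-3.1404e+00 -2.2000e-03  3.4480e-01] q [-0.12  0.53 -0.22  1.83  0.15  0.8  -1.64] F [-7.5  1.4 18.2] gap 0.33
shift [-0.0004  0.0015  0.0002] turn [-0.07 -0.12  6.87]
[0.52 1.61 0.2 ]
```

send_rows([
  [0,0.0003,0.0003,0,0,2,0],
  [0,0.0006,0.0005,0,0,4,0],
  [0,0.0008,0.0005,0,0,6,0],
  [0,0.0008,0.0005,0,0,8,0],
  [0,0.0008,0.0005,0,0,9,0],
])

```text
time: 12.22
position: [0.5472, 0.124, 0.1146]
eef_rot: [-3.139, -0.001, 0.192]
wrist_force: [-10.5, 3.6, 23.7]
finger_gap: 0.33
gripper_force: 110.0
```

Run:
```python
from h import *
go(.548,.1224,.1146,1.6212-np.radians(80)); print(env.read_state()["wrist_torque"].round(2))
```

```text
t 12.22 pos [0.5472 0.124  0.1146] rpy [-3.1394e+00 -8.0000e-04  1.9220e-01] q [-0.15  0.53 -0.18  1.83  0.12  0.79 -1.77] F [-10.5   3.6  23.7] gap 0.33
shift [0.0005 0.0017 0.    ] turn [-0.12 -0.05 -1.88]
[0.82 2.48 0.59]
```

send_rows([
  [0,0,0,0,0,1,0],
  [0,0,0,0,0,2,0],
  [0,0,0,0,0,3,0],
  [0,0,0,0,0,3,0],
  [0,0,0,0,0,3,0],
])

```text
time: 12.63
position: [0.5471, 0.1239, 0.1146]
eef_rot: [-3.14, -0.001, 0.143]
wrist_force: [-10.4, 3.2, 24.6]
finger_gap: 0.328
gripper_force: 110.1
```

Run:
```python
from h import *
go(.548,.1224,.1146,1.6212-np.radians(80)); print(env.read_state()["wrist_torque"].round(2))
w=imaging.grab_frame("wrist");cv2.imwrite("pics/w7.png",w)
im=imaging.grab_frame("top");cv2.imwrite("pics/t3.png",im)
im=imaging.grab_frame("side");cv2.imwrite("pics/s4.png",im)
m=white(w)[360:420,280:350];print([x for x in blobs(m,30)])
```

```text
t 12.63 pos [0.5471 0.1239 0.1146] rpy [-3.1397e+00 -6.0000e-04  1.4290e-01] q [-0.16  0.53 -0.16  1.83  0.11  0.79 -1.8 ] F [-10.4   3.2  24.6] gap 0.328
shift [0.0006 0.0016 0.    ] turn [-0.11 -0.04 -4.7 ]
[0.79 2.47 0.99]
[]
```

View pics/w7.png

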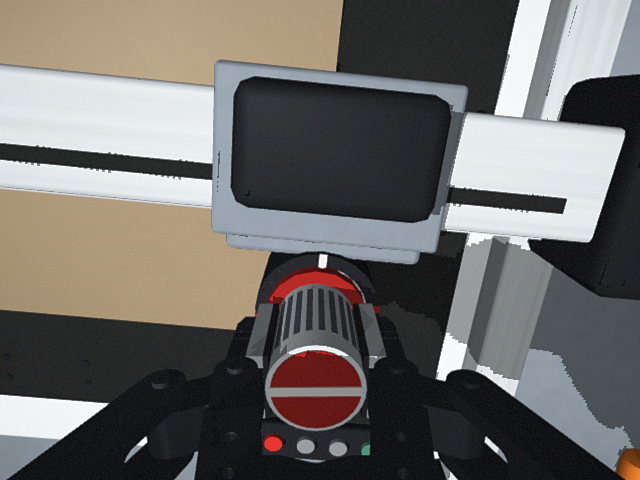

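The wrist view shows the punch seated in the socket with its top line from (272,394) to (363,390), lagging the gripper slightly, as it should at the stop. I'll measure its yaw.

Run:
```python
from h import *
c=cam("wrist");im=cv2.imread("pics/w7.png");s=env.read_state();z=s["position"][2]+.0395
f=np.load("w5.npz")
for name,I,C,zz in (("w5",cv2.imread("pics/w5.png"),(f["K"],f["e"],f["R"]),.2389+.0395),("now",im,c,z)):
    r=(cv2.cvtColor(I,cv2.COLOR_BGR2HSV)[...,1]<90); m=np.zeros_like(r);m[378:404,285:350]=r[378:404,285:350]
    P=plane(C,np.argwhere(m)[:,::-1].astype(float),zz)[:,:2];d=cv2.fitLine(P.astype(np.float32),cv2.DIST_HUBER,0,1e-4,1e-4).ravel()
    print(name,m.sum(),np.arctan2(d[1],d[0])%np.pi)
print("eef yaw",s["eef_rot"][2],"-> expected at stop", (.042-np.radians(80))%np.pi)
```

```text
w5 630 3.116689
now 628 1.7278672
eef yaw 0.14292763764682226 -> expected at stop 1.7873292519943296
```

send_rows([
  [0,0,0,0,0,1,0],
  [0,0,0,0,0,2,0],
  [0,0,0,0,0,3,0],
  [0,0,0,0,0,4,0],
  [0,0,0,0,0,4,0],
])

```text
time: 13.2
position: [0.5483, 0.1236, 0.1146]
eef_rot: [-3.14, -0.003, 0.071]
wrist_force: [-6.7, 2.2, 19.9]
finger_gap: 0.324
gripper_force: 109.8
```

Run:
```python
from h import *
c=cam("wrist");I=imaging.grab_frame("wrist");s=env.read_state();z=s["position"][2]+.0395
r=(cv2.cvtColor(I,cv2.COLOR_BGR2HSV)[...,1]<90); m=np.zeros_like(r);m[378:404,285:350]=r[378:404,285:350]
P=plane(c,np.argwhere(m)[:,::-1].astype(float),z)[:,:2];d=cv2.fitLine(P.astype(np.float32),cv2.DIST_HUBER,0,1e-4,1e-4).ravel()
print(m.sum(),np.arctan2(d[1],d[0])%np.pi);go(.548,.1224,.1146,.14);print(s["wrist_torque"].round(2))
```

```text
635 1.7314246
t 13.25 pos [0.5484 0.1236 0.1145] rpy [-3.1398e+00 -2.6000e-03  7.1800e-02] q [-0.17  0.53 -0.14  1.83  0.1   0.79 -1.86] F [-8.1  2.2 19.1] gap 0.325
shift [-0.0005  0.0011 -0.0001] turn [-0.1  -0.15 -3.91]
[0.5  1.46 0.79]
```

The punch's yaw stayed put while the gripper slipped 4° further, so it is solidly at the stop. I'll add a touch more press and hold.

send_rows([
  [0,0,0.0005,0,0,0,0],
  [0,0,0.0005,0,0,0,0],
  [0,0,0.0005,0,0,0,0],
  [0,0,0.0005,0,0,0,0],
  [0,0,0.0005,0,0,0,0],
])

```text
time: 13.67
position: [0.5485, 0.1235, 0.1145]
eef_rot: [-3.14, -0.003, 0.072]
wrist_force: [-8.2, 1.7, 24.1]
finger_gap: 0.329
gripper_force: 110.4
```

send_rows([
  [0,0,0,0,0,0,0],
  [0,0,0,0,0,0,0],
  [0,0,0,0,0,0,0],
  [0,0,0,0,0,0,0],
  [0,0,0,0,0,0,0],
])

```text
time: 14.08
position: [0.5485, 0.1235, 0.1145]
eef_rot: [-3.14, -0.003, 0.072]
wrist_force: [-8.1, 2.1, 25.3]
finger_gap: 0.33
gripper_force: 110.4
```

Run:
```python
from h import *
t=cam("wrist");I=imaging.grab_frame("wrist");s=env.read_state()
go(.548,.1224,.1146,.07)
b=blobs(red(I),200);print(b)
a=blobs(red(imaging.grab_frame("side")),15);print(a, proj(cam("side"),[[.548,.1224,.111]]))
# other tools unmoved in top view
i0=cv2.imread("pics/top0.png");i1=imaging.grab_frame("top")
for n,lo,hi in (("blue",(100,130,60),(125,255,255)),("yel",(22,130,100),(32,255,255)),("orange",(8,180,100),(16,255,255))):
    print(n,[(x[0],x[2]) for x in blobs(hsv(i0,lo,hi),30)][:4],[(x[0],x[2]) for x in blobs(hsv(i1,lo,hi),30)][:4])
```

```text
t 14.13 pos [0.5484 0.1235 0.1145] rpy [-3.1398e+00 -2.9000e-03  7.2200e-02] q [-0.17  0.53 -0.14  1.83  0.1   0.79 -1.86] F [-7.6  2.2 24.2] gap 0.332
shift [-0.0005  0.0011 -0.0001] turn [-0.1  -0.17  0.13]
[(np.int32(1511), [268, 270, 94, 41], [314.0, 286.2]), (np.int32(2495), [271, 354, 90, 39], [313.8, 374.5]), (np.int32(2061), [273, 397, 88, 34], [317.6, 412.8]), (np.int32(276), [277, 438, 19, 18], [286.4, 446.6])]
[(np.int32(69), [243, 257, 9, 11], [247.2, 262.3]), (np.int32(139), [234, 277, 26, 21], [249.6, 289.5]), (np.int32(69), [319, 360, 9, 9], [323.0, 364.0])] [[246.77314677 280.67257929]]
blue [(np.int32(43), [419.4, 216.2]), (np.int32(37), [427.7, 215.4]), (np.int32(36), [412.7, 224.8])] [(np.int32(42), [419.4, 216.3]), (np.int32(35), [427.7, 215.4]), (np.int32(35), [412.7, 224.7])]
yel [(np.int32(59), [466.7, 218.7]), (np.int32(58), [475.0, 220.0]), (np.int32(57), [457.5, 225.8])] [(np.int32(59), [466.7, 218.7]), (np.int32(55), [474.9, 220.1]), (np.int32(57), [457.4, 225.7])]
orange [(np.int32(468), [394.8, 319.2])] [(np.int32(434), [394.8, 319.7])]
```

```bash
python3 -c "
from workcell import env
print(env.close_job())"
```

```text
the job is handed in; nothing more can be done
None
```

The punch is seated in the tool head with its red collar flush, turned clockwise to the stop, and still gripped and pressed home with about 24 N. The creaser, knife and screwdriver measured unmoved in the last top view; I didn't re-measure the jar, but nothing went near it.

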